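# Tap a device carrier home against a hidden sprung stop

### The arm

A 6-joint arm with a two-finger parallel gripper is mounted at the origin on a cart in front of the work surface, level with it; the furniture and walls round the work are solid. World frame = base frame: x ahead of the robot, y to its left, z up, the work surface at z = 0. Lengths are in m, angles in rad, forces in N, time in s.
With the tool pointing down it reaches from about 0.25 to 0.8 m from the base axis. Payload 3.9 kg.
Tool frame: the origin (TCP) lies midway between the tips of the shut fingers; the grasp point (between the pads) lies 19 mm behind it; z points along the fingers, y is the line along which they close (so a half turn about z gives the same grasp; the last joint's range is limited). The gripper opens to 85 mm and grips with 20 to 120 N. Pads are 22 mm wide; open, the fingers measure 114 mm over their backs; the gripper's body (76 mm by 85 mm) begins 54 mm behind the grasp point. The pads swing forward as they close: fully open they stand 13 mm farther back than shut.
Start: joints at [1.143, 0.26, -0.138, 1.173, 0, 1.571], TCP at [0.218, 0.478, 0.231] pointing down, gripper open.
Joint ranges: [-2.78, 2.78], [-0.83, 1.72], [-1.28, 1.37], [-1.9, 2.12], [-1.57, 1.48], [-3.14, 3.14]. Speed limits (rad/s): [2.57, 2.57, 3.14, 3.14, 3.14, 3.14].

### API

Orientations are given as a rotation vector (axis times angle).
In Python, from plant import bot gives the robot as it stands.
- The arm moves only by the tool play_rows, never from a script. Its argument "moves" is one flat list of numbers, 4 for each row, row after row: the shift along the tool's x, y, z as a fraction of full scale, then the turn about the tool's z as a fraction of full scale. In form: [dx, dy, dz, turn, dx, dy, dz, turn, ...]. A call has 1 to 10 rows; each row is the pose to reach, as a shift and turn from the pose commanded when the call began, along the tool's axes at that moment; what a row does not reach only later rows make up. Full scale, the value 1, is 10 cm for a shift and 45 degrees for a turn. A row lasts 1/8 s, in which the tool goes at most 62.5 mm and 10.7 degrees, less where a joint would pass 70% of its speed; a pose out of reach is approached as far as the arm can. A call with a number of a shift or a turn outside -1 to 1 is refused whole. A call with a gripper value outside its range is refused whole. "grip" is the opening, from 0 (shut) to 1 (fully open), set as the call begins (left out, the last holds). The fingers move at their own pace and stop on an object; the grip force is fixed at half the most. Time passes only in rows, so rows that repeat a pose let the fingers close. It gives the time, the measured TCP pose, the force, the opening and the grip force at its end, in the units of the state.
- bot.get_obs(): the state, without advancing time (a new reading comes with each control period).
- bot.snapshot(name): name is "scene" or "top"; returns a dict with "image" (384x512x3 uint8, red, green, blue), "fx", "fy", "cx", "cy" (pixels), "pose" (4x4, takes a point from camera to world coordinates). Camera axes: x right, y up, looking along -z (the intrinsics and any distortion apply to the point x, -y, -z); pixel columns grow to the right and rows downward; lengths in m; the calibration is good to about 2 mm. A picture is of the moment at which its call begins. There is no depth.
- bot.sign_off(): hands the job in; it is judged then, once.
The state is a dict: "t": time; "joints": joint angles; "joint_vel": joint speeds; "joint_torque": joint torques, N m; "tcp_pos": TCP position; "eef_rot": TCP orientation; "ft_force": force on the tool from outside, world axes, zero at the start; "ft_torque": the same for the moment, N m; "opening": opening from 0.0 (shut) to 1.0 (fully open); "grasp_force": force on a finger pad.
Only numpy, scipy, OpenCV 4.12 (cv2) and the standard library are available. Lean on these libraries where they do the work, as an engineer would, in place of code of your own. Each camera call takes 0.05 s, during which the arm holds its last target. There are 200 camera calls.

### The job

Pick up the screwdriver by its handle and use its tip to nudge the brass device carrier along its guide rails, further into the grey hood, in several small taps (taking the tip off it between taps), until you feel it rest against the sprung stop hidden inside. Touch the carrier only with the screwdriver and do not force the stop; leave the carrier resting against it, lay the screwdriver back down flat on the bench, and do not disturb the rolls of tape.

Things in the scene. Friction and masses are not known exactly. Their poses are not given: they have to be found in the camera images.
- fixture: Fixed aluminium bed 195 x 100 x 10 mm. Origin at bench height under the hood's mouth, on the centre line; x points along the rails into the hood, z up. Bed from x = -85 (front edge) to +110 mm, top 10 mm above the bench. Two steel guide rails, 10 mm wide, tops 18 mm above the bench, run its whole length, inner faces at y = +-22.75 mm.
- hood: Grey shield hood fixed on the far half of the fixture; same origin and axes. From x = 0 (open mouth) to +110 mm (closed back), 86 mm wide, top 44 mm, roof underside 40 mm above the bench. Out of sight inside, on the centre line, a sprung plunger points at the carrier; its face is anywhere from x = +45 to +85 mm, set anew each time.
- mouth (a point): Middle of the hood's open mouth, 25 mm above the bench. About the stop inside: it gives 1 mm per 2 N (plus 1.2 N for each 10 mm/s of speed), bottoms at 9 mm, is damaged if pressed with over 14 N; 3 to 8 N on the stop is good. After a push it slowly shoves the carrier back, at most a few mm, until the carrier's sliding friction (about 1.5 to 3.5 N) holds it, still touching.
- carrier: Loose brass device carrier 70 (along x) x 44 x 25 mm with a small white circuit board on top, lying on the bed between the rails (0.75 mm play a side), about 0.4 kg. Origin at the centre of its underside; x axis as the fixture's, z up. Its nose starts 6 to 16 mm inside the hood; it slides 29 to 79 mm before it meets the stop.
- push_face (a point): Centre of the carrier's flat rear end face (towards the open front), 15 mm above its underside: where to tap. Axes as the carrier's.
- driver: Loose screwdriver with a green handle, lying on the bench left of the fixture, 187 mm long, 50 g. Origin under the middle of its length; its -y axis points towards the tip. Handle: y = -1 to +94 mm, about 20 mm wide and 21 mm tall; thin steel shaft about 6 mm thick: y = -90 to 0 mm. The tool's axis is 11 mm above its underside.
- driver_tip (a point): End of the screwdriver's shaft, on its axis (90 mm from the origin).
- driver_grip (a point): Middle of the handle, on the tool's axis, 135 mm behind the tip: the place to grip, across the handle.
- tape_yellow: Roll of yellow tape, 76 mm across, 18 mm tall, lying flat; bystander. Origin at the centre of its underside.
- tape_black: Roll of black tape, 54 mm across, 19 mm tall, lying flat; bystander. Origin at the centre of its underside.
Things that resemble listed ones, but are neither listed nor needed, are in the scene too. Leave any blue look-alike of the fixture alone.

How it is judged:
On the way, in this order (a step that is already met when the one before it is completed fails the run):
1. the screwdriver nudges the carrier on (3 mm or more) (contact force between driver and carrier above 0.5 N and distance of carrier from where it was at the start of the episode above 0.003 m).
2. the screwdriver is taken off the carrier while it is still short of the stop (contact force between driver and carrier below 0.05 N and contact force between carrier and hood below 0.05 N), for 0.1 s.
3. the screwdriver taps it up against the hidden stop (contact force between driver and carrier above 0.5 N and contact force between carrier and hood above 1 N), for 0.05 s.
At the end, for the whole second after the job is handed in: The carrier lies on the bed at rest and still presses on the sprung stop (more than 0.3 N); the screwdriver lies released and at rest flat on the bench (its axis below 22 mm at tip and handle) (contact force between carrier and hood above 0.3 N and linear speed of carrier below 0.01 m/s and linear speed of driver below 0.02 m/s and height (world z) of driver_tip between 0 and 0.022 m and height (world z) of driver_grip between 0 and 0.022 m and height (world z) of carrier below 0.013 m); the robot touches nothing.
It fails at once if the carrier presses on the stop with more than 14 N (contact force between carrier and hood above 14 N).
It fails at once if the gripper or arm touches the carrier (contact force between any of the fingers, the arm and carrier above 0.3 N).
It fails at once if a roll of tape is shifted by more than 2 cm (distance of any of tape_yellow, tape_black from where it was at the start of the episode above 0.02 m).
It also fails if it takes over 61 s, if anything falls off the work surface, if the arm or the gripper's body presses on something with over 40 N, if the wrist force passes 120 N, or if a joint passes its speed limit or range.

## Working session

There is one attempt and no reset: what is moved stays moved. The work goes in short steps, Python scripts to look and compute and a tool call to move; the robot and the scene stay as the last step left them, time stands still between calls to the robot, and variables do not carry over. Pictures are saved under pics/ and viewed, at most 10 in all, crops included, and the job is handed in when it is done.

Besides the shell and the picture viewer there is one more tool, called after "Emit:" as name(argument=value, ...) on one line, values as JSON. play_rows: Moves the arm, as the interface text tells. Its arguments: {"type":"object","properties":{"moves":{"type":"array"},"grip":{"type":"number"}},"required":["moves"]}

```bash
mkdir -p pics; cat > h.py <<'E'
import numpy as np,cv2
from plant import bot
def snap(n,f):
    s=bot.snapshot(n); cv2.imwrite('pics/'+f,s['image'][:,:,::-1]); np.savez('pics/'+f[:-4]+'.npz',**{k:v for k,v in s.items()}); return s
def ray(s,u,v,z):
    d=np.array([(u-s['cx'])/s['fx'],-(v-s['cy'])/s['fy'],-1.]); P=np.array(s['pose']); d=P[:3,:3]@d; o=P[:3,3]
    return o+d*(z-o[2])/d[2]
def proj(s,p):
    P=np.array(s['pose']); c=P[:3,:3].T@(np.array(p)-P[:3,3]); return s['cx']-s['fx']*c[0]/c[2], s['cy']+s['fy']*c[1]/c[2]
E
python3 - <<'E'
from h import *
for n in('scene','top'):
    s=snap(n,n+'0.png'); print(n,list(s.keys()),s['fx'],s['fy'],s['cx'],s['cy'],np.round(s['pose'],3).tolist())
o=bot.get_obs(); print(o)
E
```

```text
scene ['image', 'fx', 'fy', 'cx', 'cy', 'pose'] 413.9014117439255 413.9014117439255 258.5773689113123 192.63153602658699 [[0.845, 0.382, -0.374, 0.176], [-0.534, 0.595, -0.6, -0.586], [-0.006, 0.707, 0.707, 0.762], [0.0, 0.0, 0.0, 1.0]]
top ['image', 'fx', 'fy', 'cx', 'cy', 'pose'] 373.96275782865763 373.96275782865763 261.75431272457985 186.48856818934752 [[0.029, 0.997, -0.073, 0.495], [-1.0, 0.03, 0.003, 0.032], [0.005, 0.072, 0.997, 0.959], [0.0, 0.0, 0.0, 1.0]]
{'t': 0.1, 'joints': array([ 1.14299510e+00,  2.60585818e-01, -1.39265853e-01,  1.17268708e+00,
        3.96470046e-05,  1.57080851e+00]), 'joint_vel': array([ 1.13122352e-03, -1.63189389e-04,  2.78337293e-03, -2.06564500e-03,
       -7.93904741e-05,  9.22849212e-04]), 'joint_torque': array([-8.56981987e-04, -4.06507802e+01,  2.54527384e+01,  1.00635758e-02,
       -1.05497363e-04,  9.00230674e-06]), 'tcp_pos': array([0.21753839, 0.47712778, 0.23055542]), 'eef_rot': array([-6.66807787e-01, -3.06959240e+00,  2.66106234e-03]), 'ft_force': array([0.49487155, 0.08107857, 0.13579137]), 'ft_torque': array([0.01638717, 0.00223187, 0.04631277]), 'grasp_force': 0.0, 'opening': 1.0040531016052165}
```

View pics/scene0.png

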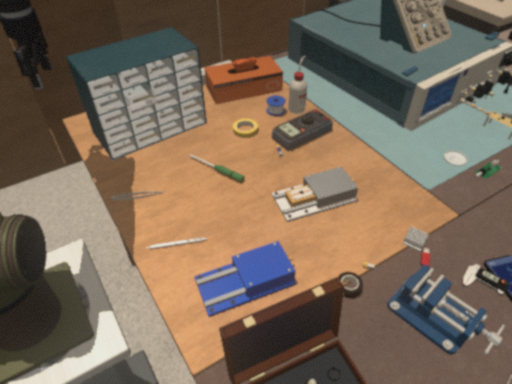

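View pics/top0.png

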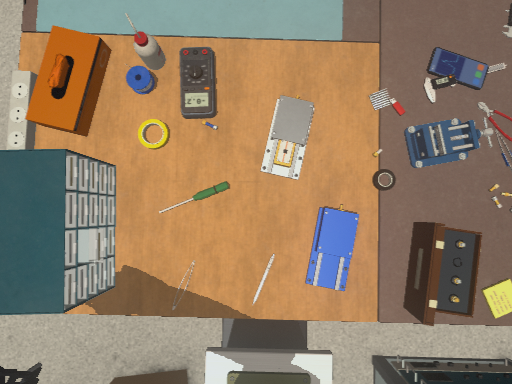

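The top view shows the green screwdriver (tip about (160,212), handle end (229,185)). The aluminium fixture with the grey hood is at (287,137), with its mouth facing the robot. Look-alikes are the blue fixture (332,248), pen (265,278), tweezers (184,285) and a green item off the bench at scene (488,170). I choose the green-handled driver and the grey/brass fixture, and will check both in one crop.

```bash
python3 - <<'E'
from h import *
a=cv2.imread('pics/top0.png'); b=cv2.imread('pics/scene0.png')
A=cv2.resize(a[85:220,150:322],None,fx=4.4,fy=4.4,interpolation=cv2.INTER_CUBIC)
cv2.imwrite('pics/c1.png',A)
s={k:v for k,v in np.load('pics/top0.npz').items()}
hsv=cv2.cvtColor(a,cv2.COLOR_BGR2HSV)
m=cv2.inRange(hsv,(45,80,30),(85,255,255)); m[:, :150]=0;m[:,260:]=0;m[:150]=0;m[230:]=0
ys,xs=np.nonzero(m); print(len(xs)); c=max(cv2.findContours(m,0,2)[0],key=cv2.contourArea); r=cv2.minAreaRect(c); print(r)
bx=cv2.boxPoints(r); print([np.round(ray(s,u,v,.011),4) for u,v in bx], ray(s,*r[0],.011))
for n,p in dict(tip=(160,212),hend=(229,185)).items(): print(n,ray(s,*p,.011))
E
```

```text
219
((203.60345458984375, 193.75860595703125), (6.685031890869141, 22.097745895385742), 68.19859313964844)
[array([0.5382, 0.2051, 0.011 ]), array([0.5605, 0.1539, 0.011 ]), array([0.545, 0.147, 0.011]), array([0.5226, 0.1981, 0.011 ])] [0.54155079 0.17605831 0.011     ]
tip [0.49219407 0.28420401 0.011     ]
hend [0.56573224 0.11248365 0.011     ]
```

View pics/c1.png

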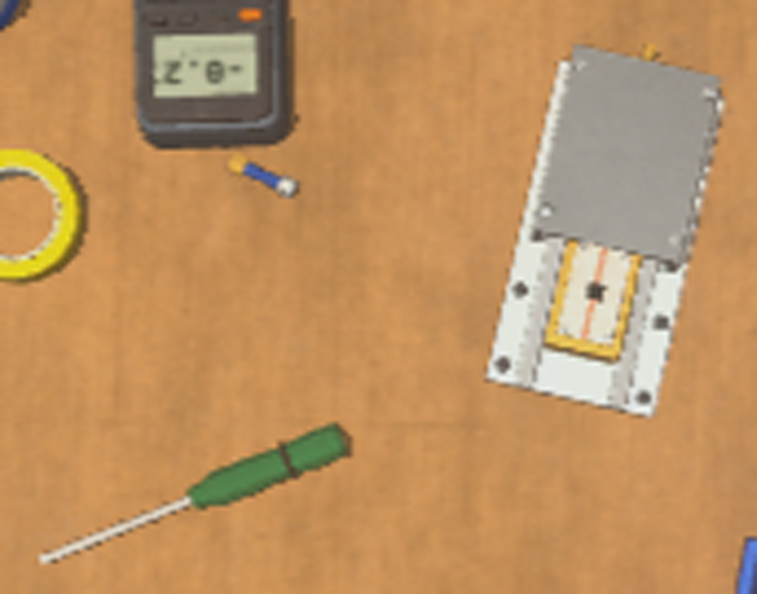

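The crop confirms both choices, in crop pixels. Driver tip is (42,560) and handle end (348,437). Bed front corners are (487,380) and (655,416), hood back corners (575,45) and (722,77), and the brass carrier's rear top edge runs (545,347)–(618,360).

```bash
cat >> h.py <<'E'
def load(f): return {k:v for k,v in np.load('pics/'+f+'.npz').items()}
def cr(s,x,y,z): return ray(s,150+(x+.5)/4.4-.5,85+(y+.5)/4.4-.5,z)
E
python3 - <<'E'
from h import *
from scipy.spatial.transform import Rotation as R
s=load('top0')
P={}
for n,(x,y,z) in dict(bfl=(487,380,.01),bfr=(655,416,.01),hbl=(575,45,.044),hbr=(722,77,.044),hml=(533,235,.044),hmr=(670,269,.044),crl=(545,345,.035),crr=(619,360,.035),tip=(42,560,.011),hend=(349,438,.011)).items():
    P[n]=cr(s,x,y,z); print(n,P[n].round(4))
d=lambda a,b: np.linalg.norm(P[a]-P[b])
print('len drv',d('tip','hend'),'bedw',d('bfl','bfr'),'hoodw',d('hbl','hbr'),'hoodL',d('hbl','hml'),d('hbr','hmr'),'car w',d('crl','crr'))
ang=lambda a,b: np.degrees(np.arctan2(*(P[b]-P[a])[[1,0]]))
print('rail ang', ang('bfl','bfr')+90, ang('hbl','hbr')+90, ang('hml','hbl'),ang('hmr','hbr'))
fm=(P['bfl']+P['bfr'])/2; bm=(P['hbl']+P['hbr'])/2; print('front',fm,'back',bm,np.degrees(np.arctan2(*(bm-fm)[[1,0]])),np.linalg.norm((bm-fm)[:2]))
u=(P['tip']-P['hend'])/d('tip','hend'); print('drv ang',np.degrees(np.arctan2(u[1],u[0])),'grip',P['tip']-.135*u)
o=bot.get_obs(); print(R.from_rotvec(o['eef_rot']).as_matrix().round(3))
E
```

```text
bfl [0.6041 0.034  0.01  ]
bfr [ 0.586  -0.0639  0.01  ]
hbl [ 0.7929 -0.0103  0.044 ]
hbr [ 0.777  -0.0942  0.044 ]
hml [0.683  0.0105 0.044 ]
hmr [ 0.666  -0.0671  0.044 ]
crl [0.6221 0.0018 0.035 ]
crr [ 0.6148 -0.0403  0.035 ]
tip [0.4924 0.2863 0.011 ]
hend [0.5679 0.1127 0.011 ]
len drv 0.18929282184445145 bedw 0.09959911438717906 hoodw 0.08538019131594549 hoodL 0.11187775721326815 0.11425796920326942 car w 0.04270495449085803
rail ang -10.449779452775687 -10.762408530252827 -10.736795765506569 -13.7446323237886
front [ 0.59502484 -0.01494767  0.01      ] back [ 0.78496455 -0.05228479  0.044     ] -11.121038625931494 0.1935746697777631
drv ang 113.49063326826246 grip [0.54622896 0.16252652 0.011     ]
[[-0.91   0.415 -0.001]
 [ 0.415  0.91  -0.002]
 [ 0.    -0.002 -1.   ]]
```

Emit:
play_rows(moves=[-0.4, -0.9, 0, -0.25, -0.4, -0.9, 0, -0.5, -0.4, -0.9, 0, -0.75, -0.4, -0.9, 0, -1, -0.4, -0.9, 0, -1], grip=1)

```text
t: 0.72
tcp_pos: [0.2167, 0.3788, 0.2311]
eef_rot: [0.558, -3.091, 0.001]
ft_force: [0.2, -0.1, 0.1]
opening: 0.994
grasp_force: 0.0
```

```bash
cat >> h.py <<'E'
from scipy.spatial.transform import Rotation as R
def st(target=None,yaw=None):
    o=bot.get_obs(); M=R.from_rotvec(o['eef_rot']).as_matrix(); y=np.degrees(np.arctan2(M[1,0],M[0,0]))
    print('t',o['t'],'tcp',o['tcp_pos'].round(4),'yaw %.2f'%y,'z',M[:,2].round(3),'q',o['joints'].round(2),'op %.3f gf %.1f'%(o['opening'],o['grasp_force']),'F',o['ft_force'].round(2))
    if target is not None: print('tool units',(M.T@(np.array(target)-o['tcp_pos'])/.1).round(3))
    if yaw is not None: print('turn units',(-((yaw-y+180)%360-180)/45).round(3))
    return o,M
E
python3 -c "
from h import *
st([.5455,.161,.10],-66.6)"
```

```text
t 0.725 tcp [0.2167 0.3788 0.2311] yaw -159.53 z [-0.    -0.001 -1.   ] q [ 1.05  0.11 -0.33  1.13 -0.    0.69] op 0.994 gf 0.0 F [ 0.23 -0.15  0.08]
tool units [-2.319 -3.19   1.311]
turn units -2.065
```

Emit:
play_rows(moves=[-0.4, -0.5, 0, -0.25, -0.7, -1, 0, -0.5, -0.7, -1, 0, -0.75, -0.7, -1, 0, -1, -0.7, -1, 0, -1])

```text
t: 1.35
tcp_pos: [0.3176, 0.3097, 0.231]
eef_rot: [1.699, -2.641, 0.0]
ft_force: [-0.2, -1.2, -0.4]
opening: 0.998
grasp_force: 0.0
```

```bash
python3 -c "
from h import *
st([.5455,.161,.10],-66.6)"
```

```text
t 1.35 tcp [0.3176 0.3097 0.231 ] yaw -114.49 z [-0.001 -0.001 -1.   ] q [ 0.77  0.12 -0.32  1.13  0.   -0.37] op 0.998 gf 0.0 F [-0.16 -1.19 -0.36]
tool units [ 0.408 -2.69   1.309]
turn units -1.064
```

Emit:
play_rows(moves=[0.2, -0.5, 0.3, -0.25, 0.2, -1, 0.5, -0.5, 0.2, -1, 0.5, -0.75, 0.2, -1, 0.5, -1, 0.2, -1, 0.5, -1])

```text
t: 1.98
tcp_pos: [0.4001, 0.2501, 0.1808]
eef_rot: [2.58, -1.79, -0.001]
ft_force: [-0.4, 0.2, 0.5]
opening: 1.0
grasp_force: 0.0
```

```bash
python3 -c "
from h import *
st([.5455,.161,.10],-66.6)"
```

```text
t 1.975 tcp [0.4001 0.2501 0.1808] yaw -69.51 z [-0.001 -0.001 -1.   ] q [ 0.56  0.2  -0.36  1.02  0.   -1.37] op 1.000 gf 0.0 F [-0.36  0.21  0.48]
tool units [ 1.343 -1.051  0.807]
turn units -0.065
```

Emit:
play_rows(moves=[0.5, -0.4, 0.3, -0.06, 1, -0.8, 0.5, -0.06, 1, -0.8, 0.5, -0.06, 1, -0.8, 0.5, -0.06])

```text
t: 2.48
tcp_pos: [0.5098, 0.1843, 0.1306]
eef_rot: [2.619, -1.732, -0.003]
ft_force: [0.2, -0.2, 0.5]
opening: 0.998
grasp_force: 0.0
```

```bash
python3 -c "
from h import *
s=snap('scene','s1.png'); t=snap('top','t1.png')
st([.5455,.161,.003],-66.6)
for n,p in dict(tip=[.4924,.2863,.011],hend=[.5675,.113,.011]).items(): print(n,proj(s,p))
a=cv2.imread('pics/s1.png')[130:220,170:300]; b=cv2.imread('pics/t1.png')[160:230,150:251]
cv2.imwrite('pics/c2.png',np.hstack([cv2.resize(a,(400,277),interpolation=2),cv2.resize(b,(400,277),interpolation=2)]))
"
```

```text
t 2.575 tcp [0.509  0.1852 0.1315] yaw -66.80 z [-0.001  0.    -1.   ] q [ 0.35  0.35 -0.28  0.94  0.   -1.63] op 0.999 gf 0.0 F [-0.09  0.21  0.38]
tool units [ 0.367 -0.241  1.284]
turn units -0.005
tip (np.float64(190.09239164775443), np.float64(154.1271355942905))
hend (np.float64(244.24411432804123), np.float64(179.5556755572669))
```

View pics/c2.png

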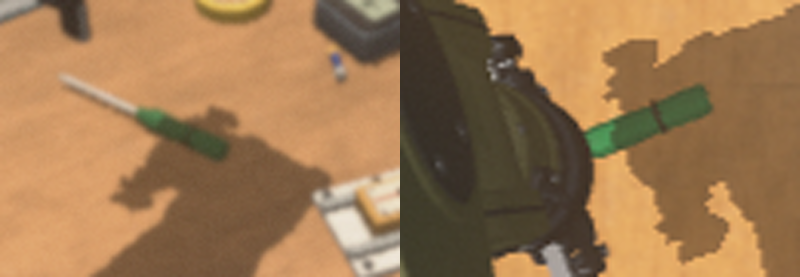

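The crop has scene left and top right. The scene view puts the tip at (190,155) and the handle end at (244,180), both within 1 px of the prediction, so I'm descending over the handle.

Emit:
play_rows(moves=[0.37, -0.24, 0.5, 0, 0.37, -0.24, 0.8, 0, 0.37, -0.24, 0.8, 0, 0.37, -0.24, 1, 0, 0.37, -0.24, 1, 0, 0.37, -0.24, 1, 0])

```text
t: 3.32
tcp_pos: [0.5471, 0.161, 0.0331]
eef_rot: [-2.622, 1.727, -0.002]
ft_force: [1.5, -0.0, 0.7]
opening: 1.003
grasp_force: 0.0
```

```bash
python3 -c "
from h import *
st([.5455,.161,.003],-66.6)"
```

```text
t 3.325 tcp [0.5471 0.161  0.0331] yaw -66.76 z [ 0.002  0.001 -1.   ] q [ 0.29  0.49 -0.35  0.73  0.   -1.69] op 1.003 gf 0.0 F [ 1.48 -0.    0.66]
tool units [-0.007  0.015  0.301]
turn units -0.003
```

Emit:
play_rows(moves=[0, 0.01, 0.15, 0, 0, 0.01, 0.29, 0, 0, 0.01, 0.29, 0])

```text
t: 3.7
tcp_pos: [0.5441, 0.1592, 0.0005]
eef_rot: [2.62, -1.728, -0.004]
ft_force: [-0.5, 0.6, -0.5]
opening: 1.003
grasp_force: 0.0
```

Emit:
play_rows(moves=[0, 0, 0, 0, 0, 0, 0, 0, 0, 0, 0, 0, 0, 0, 0, 0, 0, 0, 0, 0, 0, 0, 0, 0], grip=0)

```text
t: 4.45
tcp_pos: [0.5463, 0.1599, 0.0029]
eef_rot: [-2.622, 1.729, -0.001]
ft_force: [-0.0, -0.2, 4.2]
opening: 0.207
grasp_force: 60.5
```

Emit:
play_rows(moves=[0, 0, -0.1, 0, 0, 0, -0.4, 0, 0, 0, -0.9, 0, 0, 0, -0.9, 0.2, 0, 0, -0.9, 0.4, 0, 0, -0.9, 0.6, 0, 0, -0.9, 0.8, 0, 0, -0.9, 1, 0, 0, -0.9, 1, 0, 0, -0.9, 1])

```text
t: 5.7
tcp_pos: [0.5456, 0.1597, 0.0924]
eef_rot: [1.764, -2.599, -0.0]
ft_force: [0.3, -1.0, 0.3]
opening: 0.209
grasp_force: 59.9
```

```bash
python3 -c "
from h import *
u=np.array([np.cos(np.radians(-11.1)),np.sin(np.radians(-11.1))])
f=np.array([.595,-.0149]); car=f+u*((np.array([.6185,-.0193])-f)@u)
g=car-u*(.03+.135); print('face',car,'grip target 30mm off',g)
st([g[0],g[1],.094],168.9)"
```

```text
face [ 0.61846023 -0.01950271] grip target 30mm off [0.45654694 0.01226341]
t 5.7 tcp [0.5456 0.1597 0.0924] yaw -111.69 z [-0. -0. -1.] q [ 0.28  0.43 -0.27  0.87  0.   -0.91] op 0.209 gf 59.9 F [ 0.33 -0.96  0.32]
tool units [ 1.699  0.283 -0.016]
turn units 1.765
```

Emit:
play_rows(moves=[0.4, 0.1, 0, 0.22, 0.8, 0.14, 0, 0.44, 0.9, 0.14, 0, 0.66, 0.9, 0.14, 0, 0.88, 0.9, 0.14, 0, 0.88])

```text
t: 6.32
tcp_pos: [0.4993, 0.0812, 0.0925]
eef_rot: [-0.78, 3.043, -0.0]
ft_force: [-0.1, 0.5, 0.5]
opening: 0.203
grasp_force: 59.9
```

```bash
python3 -c "
from h import *
st([.4565,.0123,.094],168.9)"
```

```text
t 6.325 tcp [0.4993 0.0812 0.0925] yaw -151.24 z [ 0.  0. -1.] q [ 0.16  0.33 -0.43  0.81  0.   -0.34] op 0.203 gf 59.9 F [-0.09  0.45  0.55]
tool units [ 0.707 -0.398 -0.015]
turn units 0.886
```

Emit:
play_rows(moves=[0.3, -0.2, 0, 0.22, 0.7, -0.4, 0, 0.44, 0.7, -0.4, 0.2, 0.66, 0.7, -0.4, 0.4, 0.88, 0.7, -0.4, 0.4, 0.88, 0.7, -0.4, 0.4, 0.88])

```text
t: 7.08
tcp_pos: [0.4575, 0.0129, 0.0528]
eef_rot: [0.295, 3.127, 0.0]
ft_force: [-0.3, 0.4, -0.3]
opening: 0.206
grasp_force: 59.9
```

```bash
python3 -c "
from h import *
s=snap('scene','s2.png'); t=snap('top','t2.png')
o,M=st([.4565,.0123,.017],168.9)
tip=o['tcp_pos']-M[:,0]*.135+np.array([0,0,.008]); print('tip exp',tip,proj(s,tip),proj(t,tip))
a=cv2.imread('pics/s2.png')[150:240,210:340]; b=cv2.imread('pics/t2.png')[120:200,240:340]
cv2.imwrite('pics/c3.png',np.hstack([cv2.resize(a,(400,277),interpolation=2),cv2.resize(b,(400,320),interpolation=2)[:277]]))
"
```

```text
t 7.175 tcp [0.4579 0.0129 0.0531] yaw 169.15 z [ 0.002  0.    -1.   ] q [ 0.03  0.31 -0.6   0.67 -0.    0.22] op 0.204 gf 59.9 F [-0.06 -0.22 -1.19]
tool units [ 0.013 -0.009  0.361]
turn units 0.006
tip exp [ 0.59048637 -0.01248009  0.06128322] (np.float64(278.62070383464686), np.float64(190.83513041099133)) (np.float64(279.41948765429646), np.float64(174.71857062689986))
```

View pics/c3.png

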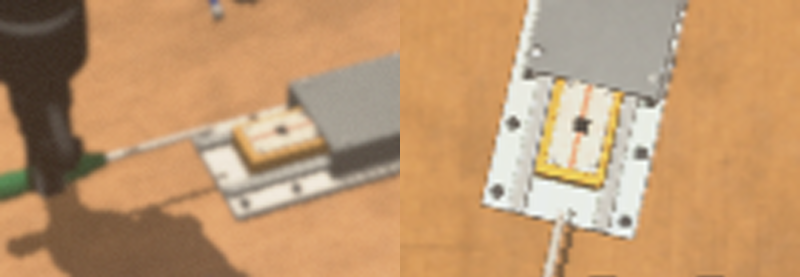

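The crop shows the shaft over the bed front, with the tip at top (282,173), about 2.5 px right of expected. I'll measure the shaft line from both views.

```bash
python3 -c "
from h import *
s=load('s2');t=load('t2')
a=ray(t,240+(553-400)/4,120+270/4,.061);b=ray(t,240+168/4,120+212/4,.061);print(a,b,np.degrees(np.arctan2(b[1]-a[1],b[0]-a[0])))
f=np.array([.595,-.0149]);n=np.radians(-11.1);U=np.array([[np.cos(n),np.sin(n)],[-np.sin(n),np.cos(n)]])
print('fixture coords tip (x from front,y)',U@(b[:2]-f))
i=cv2.imread('pics/t2.png'); I=cv2.cvtColor(i,cv2.COLOR_BGR2HSV)[...,1].astype(int)
for r in range(170,200,2): print(r,I[r,268:294])
i=cv2.imread('pics/s2.png'); cv2.imwrite('pics/c4.png',cv2.resize(np.hstack([i[165:215,235:300],cv2.imread('pics/t2.png')[150:200,250:315]]),None,fx=6,fy=6,interpolation=cv2.INTER_CUBIC))
"
```

```text
[ 0.55950541 -0.01047734  0.061     ] [ 0.59487271 -0.01861858  0.061     ] -12.96316228197663
fixture coords tip (x from front,y) [ 0.000591   -0.00367352]
170 [16 18 11 21  7  4  4  4  4  6  6  6  6  8  6  5  6  6  5  4  8 18 16 17
 16 22]
172 [22  6 16  6  4  4  4  4  4  8  6  9 10  8 16  8  8  6  3  5  9 16 17 18
 13 20]
174 [138 141 140 130 125  89  62  35  15  11   9  28  38   8  16   8   5   4
   4   8  13   6  14  16  20   4]
176 [137 136 137 139 138 139 138 139 140 140  86  41  58 107  92  52  35   9
   8   6  12  17  17  17  23   5]
178 [134 134 132 136 138 140 138 141 140 133  48  36  87 122 122 138 138 140
 137 138 138 129 112  80  36  26]
180 [136 136 136 139 138 138 138 138 137  89  38  57 120 127 121 136 141 140
 138 140 140 138 139 139 139 139]
182 [138 138 139 140 140 139 141 141 140  56  33  84 123 122 138 139 139 141
 140 139 139 139 139 138 136 139]
184 [136 136 139 137 140 139 141 140 113  42  27  97 131 122 138 139 140 141
 139 141 140 141 139 137 135 140]
186 [136 137 140 142 141 141 142 140  48  27  68 111 123 137 138 138 140 141
 141 139 138 139 139 138 138 142]
188 [139 140 140 141 141 140 138 125  50  36  86 129 123 139 139 139 140 141
 140 140 141 142 140 139 142 141]
190 [143 143 140 142 144 141 138  82  30  52 124 134 138 139 139 136 136 140
 142 136 123 124 125 123 122 125]
192 [140 142 141 140 137 140 130  48  33  88 126 126 140 140 140 139 141 136
 125 127 125 125 125 122 121 123]
194 [143 143 141 141 140 142  87  30  52  98 124 126 139 143 141 132 125 127
 122 126 124 127 123 122 123 125]
196 [145 141 139 138 139 136  51  25  82 125 123 122 125 121 128 126 125 127
 126 126 128 125 127 126 122 120]
198 [143 142 142 143 141  94  53  43  99 127 125 126 125 124 126 125 126 129
 125 126 127 127 125 126 122 124]
```

View pics/c4.png

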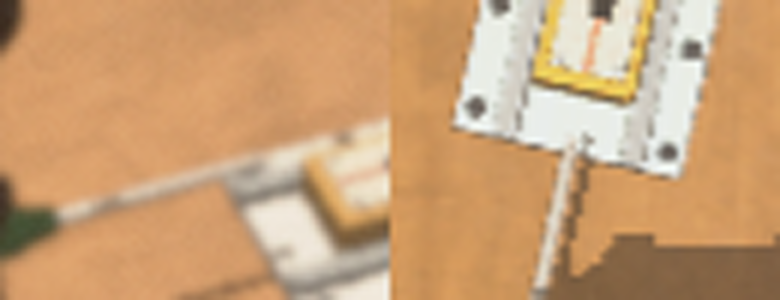

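The saturation rows put the shaft centre at (274.3,198)→(279.6,174), parallel to the rails. Expected tip was (279.4,174.7), so the tip is centred to about 1 mm and the standoff is about 28 mm. I'll lower it and approach.

Emit:
play_rows(moves=[0, -0.01, 0.1, 0, 0, -0.01, 0.2, 0, 0, -0.01, 0.36, 0, 0, -0.01, 0.36, 0, -0.1, -0.01, 0.36, 0, -0.18, -0.01, 0.36, 0, -0.2, -0.01, 0.36, 0, -0.2, -0.01, 0.36, 0])

```text
t: 8.18
tcp_pos: [0.4769, 0.0079, 0.0165]
eef_rot: [0.302, 3.127, 0.0]
ft_force: [-0.4, 0.4, -0.0]
opening: 0.205
grasp_force: 59.9
```

```bash
python3 -c "
from h import *
s=snap('scene','s3.png'); t=snap('top','t3.png')
o,M=st()
tip=o['tcp_pos']-M[:,0]*.135+np.array([0,0,.008]); print('tip exp',tip,proj(s,tip),proj(t,tip))
b=cv2.imread('pics/t3.png')[140:200,250:320];a=cv2.imread('pics/s3.png')[165:225,235:305]
cv2.imwrite('pics/c5.png',cv2.resize(np.hstack([a,b]),None,fx=5.7,fy=5.7,interpolation=cv2.INTER_CUBIC))
"
```

```text
t 8.275 tcp [0.4761 0.0079 0.0163] yaw 168.99 z [-0.  0. -1.] q [ 0.02  0.38 -0.6   0.59  0.    0.21] op 0.205 gf 59.9 F [-0.08  0.28 -0.4 ]
tip exp [ 0.60866392 -0.01785336  0.02426508] (np.float64(285.50181943116434), np.float64(199.95073860121093)) (np.float64(280.9677277292272), np.float64(169.1246821032289))
```

View pics/c5.png

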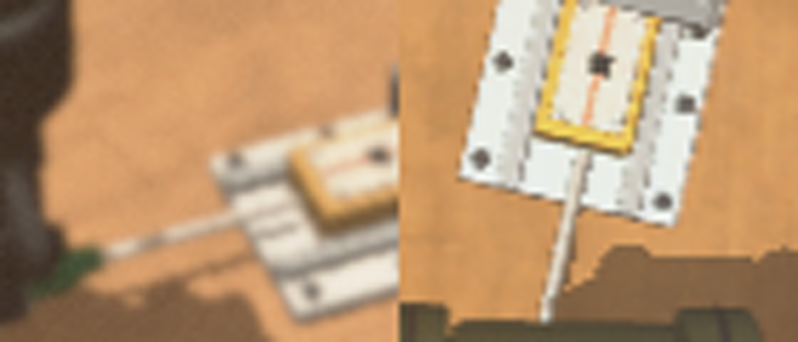

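The tip is centred on the rear face, a few millimetres short. First tap.

Emit:
play_rows(moves=[-0.03, 0, 0, 0, -0.06, 0, 0, 0, -0.09, 0, 0, 0, -0.12, 0, 0, 0, -0.14, 0, 0, 0, -0.16, 0, 0, 0, -0.18, 0, 0, 0, -0.2, 0, 0, 0, -0.21, 0, 0, 0, -0.22, 0, 0, 0])

```text
t: 9.52
tcp_pos: [0.498, 0.0037, 0.0163]
eef_rot: [-0.301, -3.127, 0.0]
ft_force: [-2.1, 0.5, 0.5]
opening: 0.207
grasp_force: 59.9
```

```bash
cat > car.py <<'E'
import sys
from h import *
t=snap('top',sys.argv[1]+'.png'); st()
# carrier board dark mark -> along-rail position; brass mask rear edge
h=cv2.cvtColor(t['image'],cv2.COLOR_RGB2HSV)
m=cv2.inRange(h,(19,120,120),(32,255,255)); m[:90]=0;m[185:]=0;m[:,255:].astype(bool);m[:,:255]=0;m[:,320:]=0
ys,xs=np.nonzero(m); n=np.radians(-11.1)
P=np.array([ray(t,x,y,.035)[:2] for x,y in zip(xs,ys)])-[.595,-.0149]
a=P@[np.cos(n),np.sin(n)]; print('brass px',len(xs),'rear face x_fix mm %.1f'%(np.percentile(a,2)*1e3-85))
E
python3 - <<'E'
E
python3 car.py t4
```

```text
t 9.575 tcp [0.4982 0.0037 0.0163] yaw 168.99 z [ 0. -0. -1.] q [ 0.01  0.41 -0.55  0.61 -0.    0.2 ] op 0.206 gf 59.9 F [-1.98  0.56 -0.07]
brass px 105 rear face x_fix mm -45.5
```

Emit:
play_rows(moves=[0.04, 0, 0, 0, 0.05, 0, 0, 0, 0.05, 0, 0, 0, 0.02, 0, 0, 0, 0, 0, 0, 0, -0.03, 0, 0, 0, -0.06, 0, 0, 0, -0.09, 0, 0, 0, -0.12, 0, 0, 0, -0.13, 0, 0, 0])

```text
t: 10.82
tcp_pos: [0.5111, 0.0012, 0.0163]
eef_rot: [0.301, 3.127, 0.0]
ft_force: [-2.1, 0.3, 0.4]
opening: 0.207
grasp_force: 59.9
```

```bash
python3 car.py t5
```

```text
t 10.875 tcp [0.5111 0.0012 0.0163] yaw 168.99 z [ 0. -0. -1.] q [ 0.    0.43 -0.52  0.63 -0.    0.19] op 0.207 gf 59.9 F [-1.59  0.17 -0.86]
brass px 85 rear face x_fix mm -32.3
```

Nose is at about +38 mm. From here I'll make small 4–5 mm taps and check the force after each.

Emit:
play_rows(moves=[0.03, 0, 0, 0, 0.03, 0, 0, 0, 0.01, 0, 0, 0, 0, 0, 0, 0, -0.02, 0, 0, 0, -0.03, 0, 0, 0, -0.04, 0, 0, 0, -0.05, 0, 0, 0])

```text
t: 11.88
tcp_pos: [0.5156, 0.0003, 0.0162]
eef_rot: [-0.301, -3.127, 0.0]
ft_force: [-2.1, 0.1, -0.6]
opening: 0.208
grasp_force: 60.0
```

Emit:
play_rows(moves=[0.03, 0, 0, 0, 0.03, 0, 0, 0, 0.01, 0, 0, 0, 0, 0, 0, 0, -0.01, 0, 0, 0, -0.02, 0, 0, 0, -0.03, 0, 0, 0, -0.04, 0, 0, 0])

```text
t: 12.88
tcp_pos: [0.5196, -0.0005, 0.0162]
eef_rot: [-0.301, -3.127, 0.0]
ft_force: [-1.3, 0.6, 0.4]
opening: 0.206
grasp_force: 60.0
```

Emit:
play_rows(moves=[0.03, 0, 0, 0, 0.03, 0, 0, 0, 0.01, 0, 0, 0, 0, 0, 0, 0, -0.01, 0, 0, 0, -0.02, 0, 0, 0, -0.03, 0, 0, 0, -0.04, 0, 0, 0])

```text
t: 13.88
tcp_pos: [0.5234, -0.0013, 0.0162]
eef_rot: [-0.301, -3.127, 0.0]
ft_force: [-2.1, -0.3, -0.3]
opening: 0.21
grasp_force: 60.0
```

Emit:
play_rows(moves=[0.03, 0, 0, 0, 0.03, 0, 0, 0, 0.01, 0, 0, 0, 0, 0, 0, 0, -0.01, 0, 0, 0, -0.02, 0, 0, 0, -0.03, 0, 0, 0, -0.04, 0, 0, 0])

```text
t: 14.88
tcp_pos: [0.5274, -0.0021, 0.0162]
eef_rot: [-0.301, -3.127, 0.0]
ft_force: [-2.8, 0.8, 0.3]
opening: 0.206
grasp_force: 60.0
```

Emit:
play_rows(moves=[0.03, 0, 0, 0, 0.03, 0, 0, 0, 0.01, 0, 0, 0, 0, 0, 0, 0, -0.01, 0, 0, 0, -0.02, 0, 0, 0, -0.03, 0, 0, 0])

```text
t: 15.75
tcp_pos: [0.5301, -0.0026, 0.0162]
eef_rot: [-0.301, -3.126, 0.0]
ft_force: [-2.0, -0.1, 0.3]
opening: 0.208
grasp_force: 60.0
```

Emit:
play_rows(moves=[0.03, 0, 0, 0, 0.03, 0, 0, 0, 0.01, 0, 0, 0, 0, 0, 0, 0, -0.01, 0, 0, 0, -0.02, 0, 0, 0, -0.03, 0, 0, 0, -0.04, 0, 0, 0])

```text
t: 16.75
tcp_pos: [0.5343, -0.0034, 0.0162]
eef_rot: [-0.301, -3.127, 0.0]
ft_force: [-2.1, 1.1, -0.2]
opening: 0.206
grasp_force: 60.0
```

Emit:
play_rows(moves=[0.03, 0, 0, 0, 0.03, 0, 0, 0, 0.01, 0, 0, 0, 0, 0, 0, 0, -0.01, 0, 0, 0, -0.02, 0, 0, 0, -0.03, 0, 0, 0, -0.04, 0, 0, 0])

```text
t: 17.75
tcp_pos: [0.5367, -0.0039, 0.0159]
eef_rot: [-0.301, -3.124, -0.0]
ft_force: [-5.8, 1.7, 1.2]
opening: 0.205
grasp_force: 60.1
```

Contact: force jumped from about 2 N to 6 N. I'll hold briefly to confirm.

Emit:
play_rows(moves=[-0.005, 0, 0, 0, -0.005, 0, 0, 0, -0.005, 0, 0, 0])

```text
t: 18.12
tcp_pos: [0.5369, -0.004, 0.0159]
eef_rot: [-0.301, -3.124, -0.0]
ft_force: [-5.5, 2.0, 2.0]
opening: 0.207
grasp_force: 60.1
```

Emit:
play_rows(moves=[-0.005, 0, 0, 0, -0.01, 0, 0, 0, -0.01, 0, 0, 0])

```text
t: 18.5
tcp_pos: [0.5373, -0.0041, 0.0157]
eef_rot: [-0.301, -3.123, -0.0]
ft_force: [-7.3, 0.6, 2.3]
opening: 0.208
grasp_force: 60.2
```

Stop reached, about 5 N net. Backing off and clearing.

Emit:
play_rows(moves=[0.02, 0, 0, 0, 0.05, 0, 0, 0, 0.15, 0, 0, 0, 0.35, 0, 0, 0, 0.6, 0, 0, 0, 0.8, 0, 0, 0, 0.8, 0, -0.3, 0, 0.8, 0, -0.6, 0, 0.8, 0, -0.6, 0])

```text
t: 19.62
tcp_pos: [0.4638, 0.011, 0.0786]
eef_rot: [0.301, 3.121, 0.001]
ft_force: [0.4, 0.4, -0.5]
opening: 0.209
grasp_force: 59.9
```

Emit:
play_rows(moves=[0, 0.4, 0, 0, 0, 0.8, 0, 0, 0, 1, 0, 0, 0, 1, 0, 0])

```text
t: 20.12
tcp_pos: [0.4802, 0.1101, 0.0754]
eef_rot: [-0.298, -3.127, 0.0]
ft_force: [-0.4, -0.8, -0.5]
opening: 0.206
grasp_force: 59.9
```

```bash
python3 car.py t6; python3 -c "
from h import *
o,M=st([.46,.165,.004])"
```

```text
t 20.175 tcp [0.4797 0.1091 0.0754] yaw 169.06 z [-0.001 -0.001 -1.   ] q [ 0.22  0.33 -0.48  0.76 -0.    0.42] op 0.208 gf 59.9 F [-0.1   0.61 -0.39]
brass px 49 rear face x_fix mm -6.9
t 20.175 tcp [0.4797 0.1091 0.0754] yaw 169.06 z [-0.001 -0.001 -1.   ] q [ 0.22  0.33 -0.48  0.76 -0.    0.42] op 0.208 gf 59.9 F [-0.1   0.61 -0.39]
tool units [0.299 0.512 0.714]
```

Emit:
play_rows(moves=[0.1, 0.3, 0.2, 0, 0.1, 0.5, 0.4, 0, 0.1, 0.5, 0.6, 0, 0.1, 0.5, 0.67, 0, 0.1, 0.5, 0.7, 0, 0.1, 0.5, 0.71, 0, 0.1, 0.5, 0.71, 0])

```text
t: 21.05
tcp_pos: [0.4806, 0.1599, 0.0059]
eef_rot: [0.302, 3.126, 0.001]
ft_force: [0.5, 0.0, -0.4]
opening: 0.204
grasp_force: 59.9
```

Emit:
play_rows(moves=[0, 0, 0.01, 0, 0, 0, 0.02, 0, 0, 0, 0.025, 0, 0, 0, 0.025, 0])

```text
t: 21.55
tcp_pos: [0.4801, 0.1601, 0.0028]
eef_rot: [0.301, 3.127, 0.0]
ft_force: [0.1, -0.2, -0.0]
opening: 0.203
grasp_force: 60.1
```

Emit:
play_rows(moves=[0, 0, 0.01, 0, 0, 0, 0.01, 0])

```text
t: 21.8
tcp_pos: [0.4801, 0.1601, 0.0028]
eef_rot: [0.301, 3.127, 0.0]
ft_force: [-2.2, -1.3, 9.2]
opening: 0.208
grasp_force: 61.2
```

Emit:
play_rows(moves=[0, 0, 0, 0, 0, 0, 0, 0, 0, 0, 0, 0, 0, 0, 0, 0, 0, 0, 0, 0, 0, 0, 0, 0], grip=1)

```text
t: 22.55
tcp_pos: [0.4801, 0.16, 0.0018]
eef_rot: [-0.301, -3.127, 0.0]
ft_force: [0.2, 0.5, 0.1]
opening: 0.999
grasp_force: 0.0
```

Emit:
play_rows(moves=[0, 0, -0.1, 0, 0, 0, -0.3, 0, 0, 0, -0.7, 0, 0, 0, -1, 0, 0.4, 0, -1, 0, 0.8, 0, -1, 0, 1, 0, -1, 0, 1, 0, -1, 0])

```text
t: 23.55
tcp_pos: [0.3813, 0.1792, 0.1022]
eef_rot: [0.299, 3.127, -0.0]
ft_force: [0.7, -0.3, -0.6]
opening: 1.001
grasp_force: 0.0
```

```bash
python3 car.py t7; python3 -c "
from h import *
s=snap('scene','s7.png')
b=cv2.imread('pics/t7.png')[80:240,130:330];a=s['image'][120:280,160:360,::-1]
cv2.imwrite('pics/c7.png',cv2.resize(np.hstack([a,b]),None,fx=2,fy=2,interpolation=cv2.INTER_CUBIC))"
```

```text
t 23.6 tcp [0.3828 0.1795 0.1023] yaw 169.03 z [ 0.002  0.    -1.   ] q [ 0.44  0.19 -0.6   0.78 -0.    0.63] op 1.003 gf 0.0 F [-0.13  0.52  0.32]
brass px 48 rear face x_fix mm -6.8
```

View pics/c7.png

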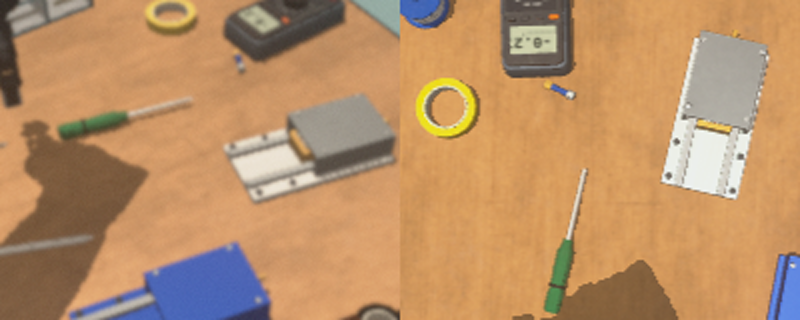

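The screwdriver lies flat on the bench and the carrier's rear edge sits just outside the hood mouth, unmoved since I backed off. The yellow tape is where it was and the gripper is clear, so I'm handing in.

```bash
python3 -c "
from plant import bot
print(bot.sign_off())"
```

```text
the job is handed in; nothing more can be done
None
```

The job is handed in, with no verdict returned: the carrier was tapped up to the sprung stop (about 5 N net by my estimate) and left there, the screwdriver lies flat and released on the bench, and the arm never went near the tape rolls.

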